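Seat the lens tube in the V-block and hold it down

ROBOT

A 6-joint arm with a two-finger parallel gripper is mounted at the origin on a cart in front of the work surface, level with it; the furniture and walls round the work are solid. World frame = base frame: x ahead of the robot, y to its left, z up, the work surface at z = 0. Lengths are in m, angles in rad, forces in N, time in s.
With the tool pointing down it reaches from about 0.225 to 0.875 m from the base axis. Payload 3.4 kg.
Tool frame: the origin (TCP) lies on the mounting face of the last link; the fingertips stand 173 mm ahead of it and the grasp point (between the pads) lies 155 mm ahead of it; y points along the fingers, x is the direction in which the jaws open and shut, and the axes are right-handed (so a half turn about y gives the same grasp; the last joint's range is limited). The gripper opens to 85 mm and grips with 20 to 120 N. Pads are 22 mm wide; open, the fingers measure 114 mm over their backs; the gripper's body (76 mm by 85 mm) begins 54 mm behind the grasp point. The pads swing forward as they close: fully open they stand 13 mm farther back than shut.
Start: joints at [1.199, 0.276, 1.505, -0, 1.361, -0.121], TCP at [0.143, 0.557, 0.405] pointing down, gripper open.
Joint ranges: [-2.89, 2.89], [-0.75, 2.08], [0.22, 2.7], [-1.18, 4.32], [0.11, 2.71], [-2.7, 2.7]. Speed limits (rad/s): [2.57, 2.57, 3.14, 3.14, 3.14, 3.14].

INTERFACE

Orientations are given as a unit quaternion [w, x, y, z].
In Python, from rig import manip, vision, ticket gives the robot as it stands.
- The arm moves only by the tool arm_command, never from a script. Its argument "increments" is one flat list of numbers, 7 for each row, row after row: the turn, a rotation vector about the tool's x, y, z in rad, then the shift along the tool's x, y, z in cm, then the closure, from 0 (fully open) to 1 (shut). In form: [wx, wy, wz, tx, ty, tz, hand, wx, wy, wz, tx, ty, tz, hand, ...]. A call has 1 to 8 rows; each row shifts and turns the commanded pose from where the row before left it, along the tool's axes as they then stand; what a row does not reach is not made up. A row lasts 1/8 s, in which the tool goes at most 62.5 mm and 10.7 degrees, less where a joint would pass 70% of its speed; a pose out of reach is approached as far as the arm can. A call is refused whole if a number of a shift passes 6.25 or a number of a turn 0.188, either way. A call with a gripper value outside its range is refused whole. The fingers move at their own pace and stop on an object; "grip_force" is the grip in N (left out, the last holds). Time passes only in rows, so rows that do not move let the fingers close. It gives the time, the measured TCP pose, the force and the opening at its end, in the units of the state.
- manip.get_state(): the state, without advancing time (a new reading comes with each control period).
- vision.get_image(name): name is "side" or "top"; returns the picture (420x560x3 uint8, red, green, blue); there is no depth.
- vision.camera_params(name): a dict with "vfov" (degrees; the focal length in pixels is half the picture's height over the tangent of half this angle, whatever the lens; pixels are square), "cx", "cy" (the principal point, pixels), "R" (3x3) and "t" (3): a world point X has camera coordinates R X + t. Camera axes: x right, y down, z forward; pixel columns grow to the right and rows downward; lengths in m; the calibration is good to about 2 mm. A picture is of the moment at which its call begins. camera_params takes no time and is no camera call.
- ticket.sign_off(): hands the job in, once; it reports no verdict.
The state is a dict: "clock": time; "qpos": joint angles; "qd": joint speeds; "effort": joint torques, N m; "position": TCP position; "ee_rot": TCP orientation; "contact_force": force on the tool from outside, world axes, zero at the start; "moment": the same for the moment, N m; "width": finger opening in m.
Only numpy, scipy, OpenCV 4.12 (cv2) and the standard library are available. Lean on these libraries where they do the work, as an engineer would, in place of code of your own. Each camera call takes 0.05 s, during which the arm holds its last target.

TASK

Pick up the long lens tube with the thin nose and lay it in the V-block on the desk, its two octagonal rings outside the block's two V-notched ends and its nose pointing at the upright plate with the hole. Press it down firmly, without ramming it, so that it bears on both sides of the V, and finish while still pressing it there with the gripper: do not let go. Leave the other things on the desk where they are.

Things in the scene. Friction and masses are not known exactly. Their poses are not given: they have to be found in the camera images.
- lens_tube: Long aluminium lens tube lying on the desk. Round barrel 28 mm thick, 89 mm long; at each end of it a dark octagonal ring 36 mm across flats, 8 mm wide, on which it lies (axis 18 mm up, 4 mm free under the barrel). Beyond one ring a nose 20 mm thick, 14 mm long. 0.10 to 0.21 kg. Origin: on the axis midway between the rings; x along the axis toward the nose; y, z any way round it.
- lens_nose (a point): Tip of the lens tube's nose, on the axis, 66.5 mm from the tube's origin along its x axis.
- vblock: Aluminium V-block, fixed. Base plate 10 mm thick, 76 mm wide, x = -55 to 97 mm. Two V-notched ends, 16 mm along x, 64 mm wide, 44 mm high, centred at x = -32 and 32 mm; between them a 48 mm gap for fingers, open down to the base plate. At x = 85 to 91 mm an upright dark plate with a hole, 60 mm wide, top at 69 mm. Origin: on the desk below the V's middle; x along the V toward the plate.
- vblock_seat (a point): Where the seated tube's origin lies: on the V's axis, midway between the notched ends, 46 mm above the desk; x along the V toward the upright plate, z up. The V's sides slope at 45 degrees; its bottom is 20 mm below this point, its mouth 35 mm wide. The seated tube has 4.5 mm of play either way along x before a ring meets the block. The block is rigid.
- vblock_left: The left sides (toward the block's +y) of the two V notches, one contact line. Origin and axes as vblock.
- vblock_right: The right sides (toward the block's -y) of the two V notches, the other contact line. Origin and axes as vblock.
- short_tube: Bystander: short lens tube without nose, barrel 22 mm in diameter and 40 mm long with octagonal rings 28 mm across flats and 7 mm wide, lying on its side. Origin: middle of its axis.
- beaker: Bystander: small glass beaker 57 mm wide, 66 mm tall. Origin: centre of its underside.
- bottle: Bystander: white capped vial 28 mm wide, 44 mm tall. Origin: centre of its underside.
- amber_vial: Bystander: amber vial with white cap, 22 mm wide, 55 mm tall. Origin: centre of its underside.
- clamp_block: Bystander: aluminium clamp block with two bores, 29 x 50 x 20 mm. Origin: centre of its underside.
- dish: Bystander: clear flat dish with lid, 55 mm wide, 14 mm tall. Origin: centre of its underside.

How it is judged:
On the way:
1. the lens tube is lifted clear of the desk (height (world z) of lens_tube above 0.07 m), for 0.1 s.
At the end, for the whole second after the job is handed in: The tube lies still in the V, nose to the plate: origin within 7 mm of the seat along the V, 2.5 mm across, 3 mm down or 2.5 mm up, axis within 0.06 rad; each side of the V bears it with over 2 N (its weight gives 1.5 N at most) and the fingers are still on it with over 2 N (x of lens_tube in the frame of vblock_seat between -0.007 and 0.007 m and y of lens_tube in the frame of vblock_seat between -0.0025 and 0.0025 m and z of lens_tube in the frame of vblock_seat between -0.003 and 0.0025 m and angle between the x axis of lens_tube and the x axis of vblock_seat, either way round below 0.06 rad and x of lens_nose in the frame of vblock_seat above 0.05 m and contact force between lens_tube and vblock_left above 2 N and contact force between lens_tube and vblock_right above 2 N and contact force between lens_tube and the fingers above 2 N and linear speed of lens_tube below 0.02 m/s); the arm keeps its last pose, push and grip.
It fails at once if the lens tube is rammed into the V with more than 40 N on one side (contact force between lens_tube and vblock_left above 40 N or contact force between lens_tube and vblock_right above 40 N).
It fails at once if another thing on the desk is moved by more than 30 mm (distance of any of short_tube, beaker, bottle, amber_vial, clamp_block, dish from where it was at the start of the episode above 0.03 m).
It also fails if it takes over 48 s, if anything falls off the work surface, if the arm or the gripper's body presses on something with over 40 N, if the wrist force passes 120 N, or if a joint passes its speed limit or range.

## Working session

There is one attempt and no reset: what is moved stays moved. The work goes in short steps, Python scripts to look and compute and a tool call to move; the robot and the scene stay as the last step left them, time stands still between calls to the robot, and variables do not carry over. Pictures are saved under pics/ and viewed, and the job is handed in when it is done.

Besides the shell and the picture viewer there is one more tool, called after ">>>" as name(argument=value, ...) on one line, values as JSON. arm_command: Moves the arm, as the interface text tells. Its arguments: {"type":"object","properties":{"increments":{"type":"array"},"grip_force":{"type":"number"}},"required":["increments"]}

```bash
mkdir -p pics; ls; python3 - <<'E'
from rig import manip, vision
import cv2
print(manip.get_state())
for n in("side","top"):
    im=vision.get_image(n); cv2.imwrite(f"pics/{n}0.png",im[:,:,::-1]); print(n,vision.camera_params(n))
E
```

```text
pics
{'clock': 0.0, 'qpos': array([ 1.19901796e+00,  2.76616297e-01,  1.50614181e+00, -6.04067091e-06,
        1.36068357e+00, -1.21014899e-01]), 'qd': array([ 0.00071002, -0.00115706,  0.0005367 , -0.00037285, -0.00097609,
       -0.00139252]), 'effort': array([-7.79829297e-04, -4.16775835e+01, -2.45807970e+01, -2.66126654e-04,
        1.07564570e-02, -1.14701773e-06]), 'position': array([0.14262143, 0.55681779, 0.4038238 ]), 'ee_rot': array([-0.55826389,  0.55893857,  0.43298846, -0.4341084 ]), 'contact_force': array([-0.04352019, -0.25586056, -0.20527617]), 'moment': array([ 0.01729341, -0.00322021, -0.03387533]), 'width': 0.08502139599794209}
side {'vfov': 43.807667133295006, 'cx': 276.62176818777976, 'cy': 207.4490106050607, 'R': array([[-0.79313594,  0.60877703, -0.01805275],
       [ 0.34618709,  0.42624126, -0.8357469 ],
       [-0.5010887 , -0.66911053, -0.54881801]]), 't': array([ 0.50026345, -0.10666184,  1.69616985])}
top {'vfov': 48.9802874571703, 'cx': 278.30678996088835, 'cy': 211.27316264634058, 'R': array([[-0.0052514 , -0.99993524,  0.01009656],
       [-0.98347227,  0.00333707, -0.18102806],
       [ 0.18098264, -0.01088034, -0.9834261 ]]), 't': array([-0.06898025,  0.54105306,  1.21289094])}
```

View pics/top0.png

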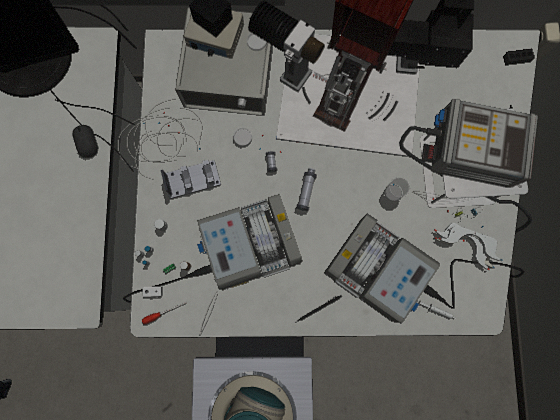

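View pics/side0.png

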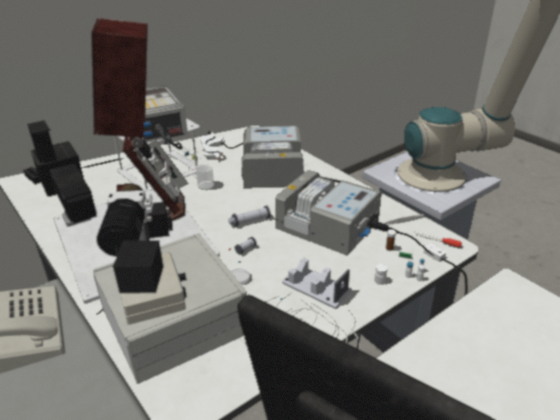

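```bash
python3 - <<'E'
import cv2,numpy as np
a=cv2.imread('pics/top0.png'); b=cv2.imread('pics/side0.png')
def z(im,x0,y0,w,h,s,n):
    cv2.imwrite(n,cv2.resize(im[y0:y0+h,x0:x0+w],None,fx=s,fy=s,interpolation=cv2.INTER_CUBIC))
z(a,150,130,80,75,8,'pics/t_vb.png'); z(a,280,160,50,60,10,'pics/t_lt.png')
z(b,275,250,85,60,9,'pics/s_vb.png'); z(b,220,195,60,40,12,'pics/s_lt.png')
E
```

```text
(no output)
```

View pics/t_vb.png

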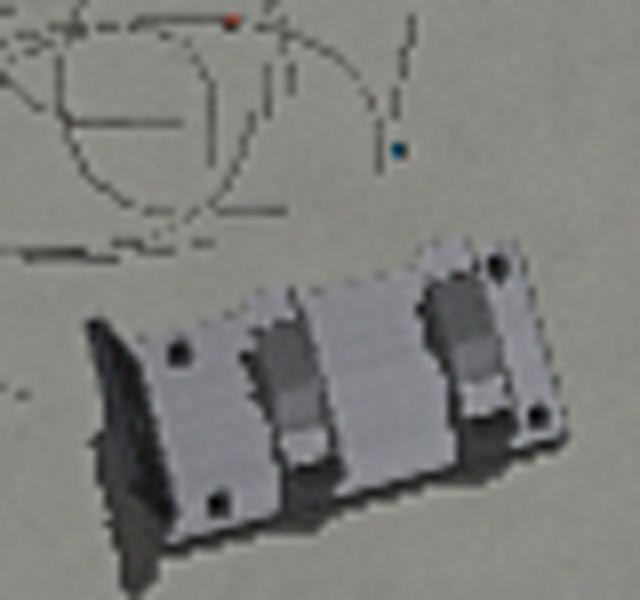

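View pics/t_lt.png

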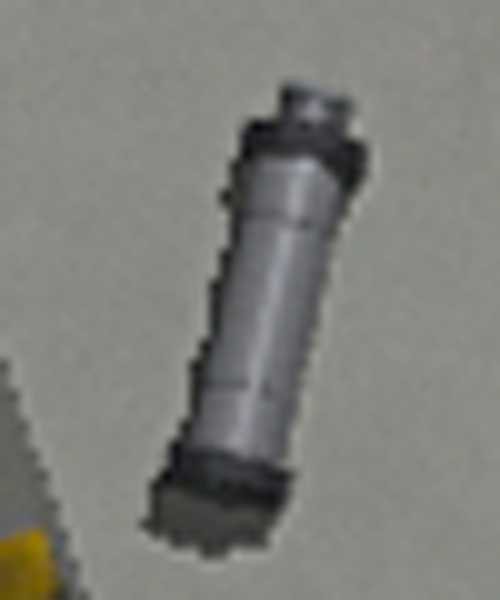

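View pics/s_vb.png

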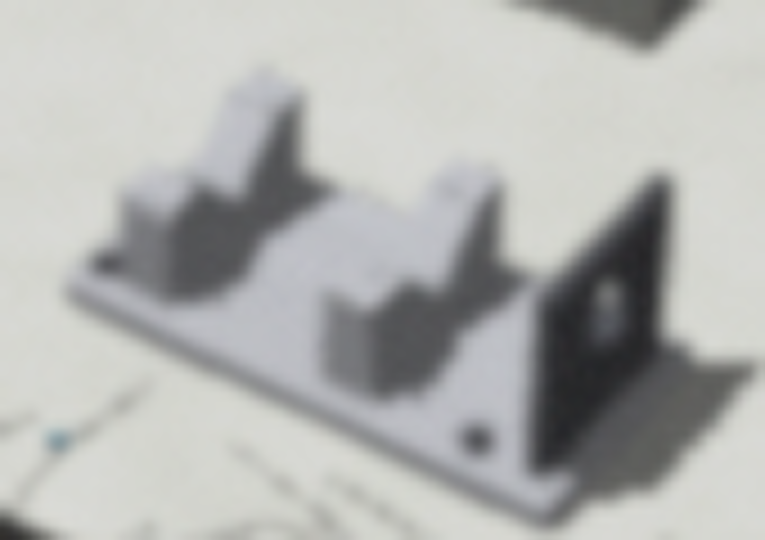

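View pics/s_lt.png

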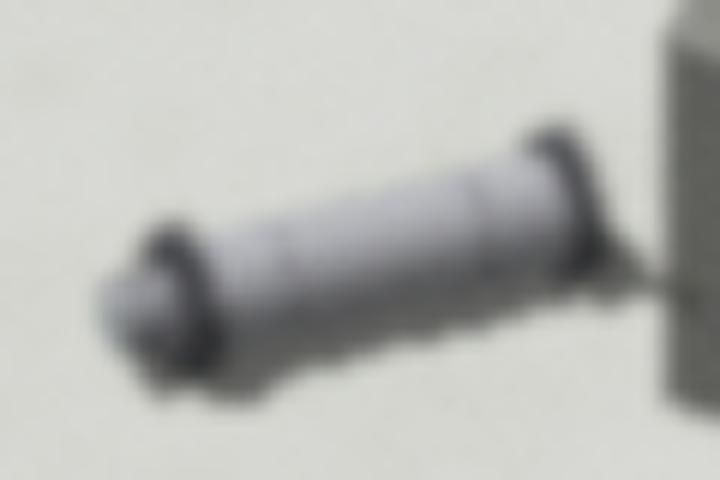

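```bash
cat > h.py <<'E'
import numpy as np, cv2
from rig import vision
from scipy.optimize import least_squares
P={n:vision.camera_params(n) for n in("side","top")}
def proj(n,X):
    p=P[n]; f=210/np.tan(np.radians(p['vfov'])/2); c=np.asarray(X)@p['R'].T+p['t']
    return np.c_[c[:,0]/c[:,2]*f+p['cx'],c[:,1]/c[:,2]*f+p['cy']]
def pose(q,X):
    c,s=np.cos(q[2]),np.sin(q[2]); X=np.asarray(X,float)/1000
    return np.c_[q[0]+c*X[:,0]-s*X[:,1],q[1]+s*X[:,0]+c*X[:,1],X[:,2]]
def uz(uv,x0,y0,s): return (np.asarray(uv,float)+.5)/s-.5+[x0,y0]
def fit(obs,q0):
    r=lambda q:np.concatenate([(proj(n,pose(q,X))-U).ravel() for n,X,U in obs])
    s=least_squares(r,q0,loss='soft_l1'); return s.x,r(s.x)
E
python3 - <<'E'
from h import *
vt=([(-55,38,10),(-55,-38,10)],uz([(565,432),(518,243)],150,130,8))
vs=([(-55,-38,10),(97,-38,10),(91,-30,69),(91,30,69),(-24,32,44),(-40,32,44),(-24,-32,44),(-40,-32,44),(40,32,44),(24,32,44),(24,-32,44),(40,-32,44)],
 uz([(68,285),(545,510),(540,290),(668,178),(300,95),(262,68),(175,215),(122,188),(500,180),(460,160),(325,288),(375,310)],275,250,9))
for o in ([('top',*vt)],[('side',*vs)],[('top',*vt),('side',*vs)]):
    q,r=fit(o,[.6,.25,1.6]); print('vb',q.round(4)); print(r.reshape(-1,2).round(1).tolist())
qv=q
tt=([(66.5,10,18),(66.5,-10,18),(52.5,18,25),(52.5,-18,25),(-44.5,14,18),(-44.5,-14,18),(44.5,14,18),(44.5,-14,18)],uz([(280,88),(352,100),(250,120),(368,145),(190,445),(292,462),(245,165),(338,185)],280,160,10))
ts=([(66.5,0,18)],uz([(118,310)],220,195,12))
o=[('top',*tt)]
q,r=fit(o,[.6,-.1,-.2]);print('lt',q.round(4)); print(r.reshape(-1,2).round(1).tolist())
def seg(n,im,q,segs,x0,y0,s,col):
    for a in segs:
        u=(proj(n,pose(q,a))-[x0,y0]+.5)*s-.5
        cv2.polylines(im,[np.round(u).astype(int)],False,col,1)
oc=[(18*np.cos(0)*1,0)]
def ring(x,r): return [(x,r/np.cos(np.pi/8)*np.cos(a),18+r/np.cos(np.pi/8)*np.sin(a)) for a in np.pi/8+np.arange(9)*np.pi/4]
def circ(x,r): return [(x,r*np.cos(a),18+r*np.sin(a)) for a in np.linspace(0,2*np.pi,25)]
T=[ring(52.5,18),ring(44.5,18),ring(-52.5,18),ring(-44.5,18),circ(66.5,10),circ(52.5,10),circ(44.5,14),circ(-44.5,14)]
B=[[(-55,-38,10),(97,-38,10),(97,38,10),(-55,38,10),(-55,-38,10)],[(91,-30,10),(91,-30,69),(91,30,69),(91,30,10)]]
for x in(-40,-24,24,40): B.append([(x,-32,10),(x,-32,44),(x,-17.5,44),(x,0,26),(x,17.5,44),(x,32,44),(x,32,10)])
a=cv2.imread('pics/top0.png'); b=cv2.imread('pics/side0.png')
def z(n,im,x0,y0,w,h,s,f,q,S):
    o=cv2.resize(im[y0:y0+h,x0:x0+w],None,fx=s,fy=s,interpolation=cv2.INTER_CUBIC); seg(n,o,q,S,x0,y0,s,(0,0,255)); return o
cv2.imwrite('pics/ov1.png',z('top',a,150,130,80,75,8,'',qv,B))
cv2.imwrite('pics/ov2.png',z('side',b,275,250,85,60,9,'',qv,B))
cv2.imwrite('pics/ov3.png',z('top',a,280,160,50,60,10,'',q,T))
cv2.imwrite('pics/ov4.png',z('side',b,220,195,60,40,12,'',q,T))
E
```

```text
vb [0.6504 0.1561 1.8227]
[[0.1, 0.6], [-0.1, -0.6]]
vb [0.6516 0.1562 1.8433]
[[-0.7, -0.7], [0.2, 0.4], [1.5, 2.2], [1.0, 0.4], [0.6, -0.7], [-0.6, -0.1], [-0.7, -0.1], [-0.3, 0.3], [0.7, -0.3], [-0.5, -0.6], [-0.4, -0.3], [-0.2, -0.0]]
vb [0.6512 0.1561 1.837 ]
[[0.2, 0.0], [-0.4, -1.1], [-0.6, -0.9], [0.1, 0.4], [1.4, 2.2], [1.0, 0.5], [0.8, -0.8], [-0.4, -0.2], [-0.6, -0.3], [-0.2, 0.1], [0.9, -0.3], [-0.4, -0.6], [-0.4, -0.4], [-0.2, -0.1]]
lt [ 0.6047 -0.1518 -0.2106]
[[-0.0, -0.2], [-0.4, -0.0], [-0.6, -0.0], [0.1, 0.0], [-0.0, 1.1], [-0.5, 1.4], [0.6, -0.9], [0.9, -0.9]]
```

View pics/ov1.png

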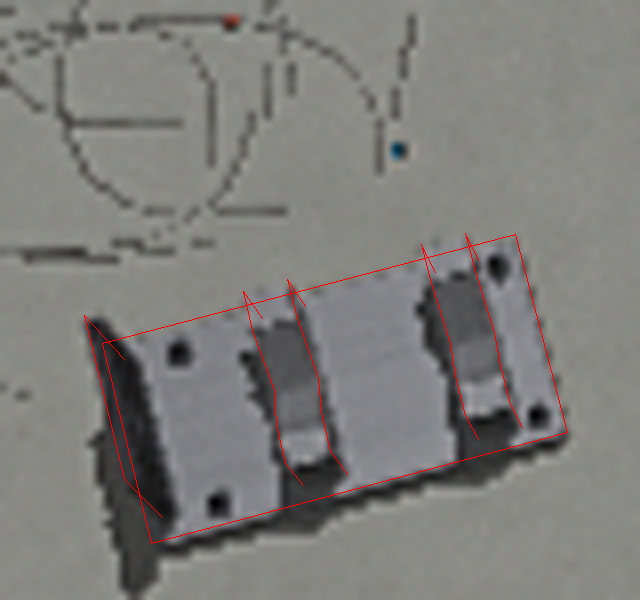

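View pics/ov2.png

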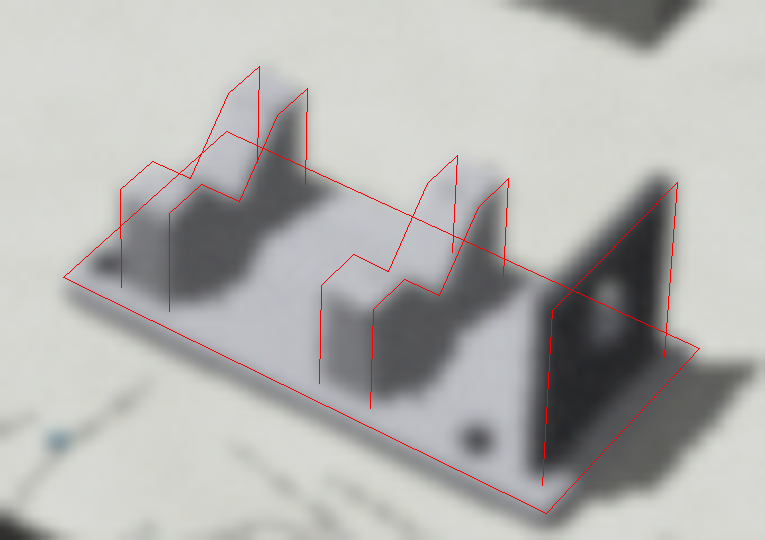

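View pics/ov3.png

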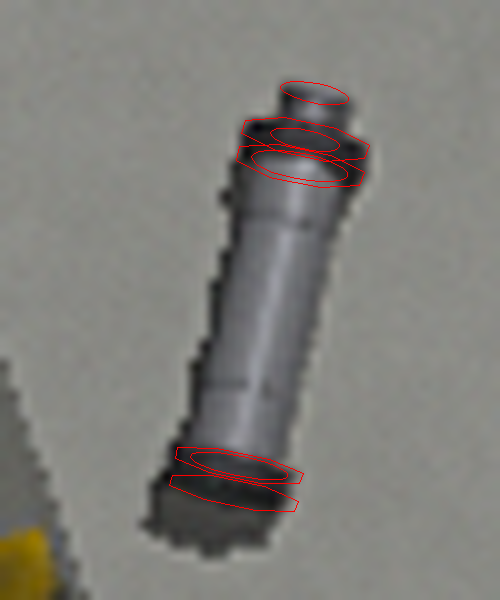

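View pics/ov4.png

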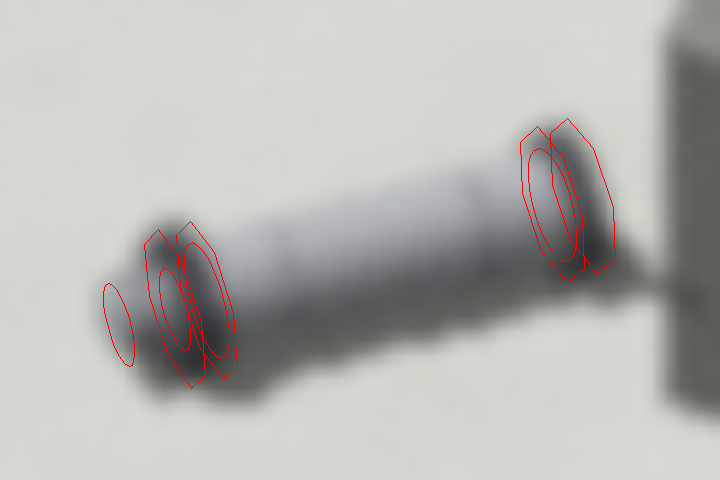

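```bash
python3 - <<'E'
import cv2
a=cv2.imread('pics/top0.png'); b=cv2.imread('pics/side0.png')
def z(im,x0,y0,w,h,s,n):
    cv2.imwrite(n,cv2.resize(im[y0:y0+h,x0:x0+w],None,fx=s,fy=s,interpolation=cv2.INTER_CUBIC))
z(a,240,140,110,140,4,'pics/t_in.png');z(b,220,150,130,100,6,'pics/s_in.png')
from scipy.spatial.transform import Rotation as R
q=[-0.55826389,0.55893857,0.43298846,-0.4341084]
print(R.from_quat(q[1:]+q[:1]).as_matrix().round(3))
E
```

```text
[[ 0.248 -0.001 -0.969]
 [ 0.969 -0.002  0.248]
 [-0.002 -1.     0.   ]]
```

View pics/t_in.png

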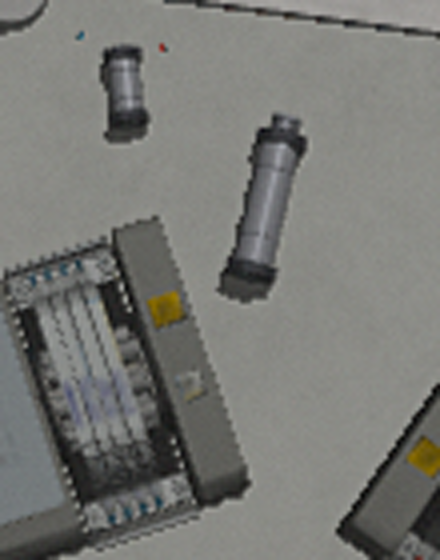

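View pics/s_in.png

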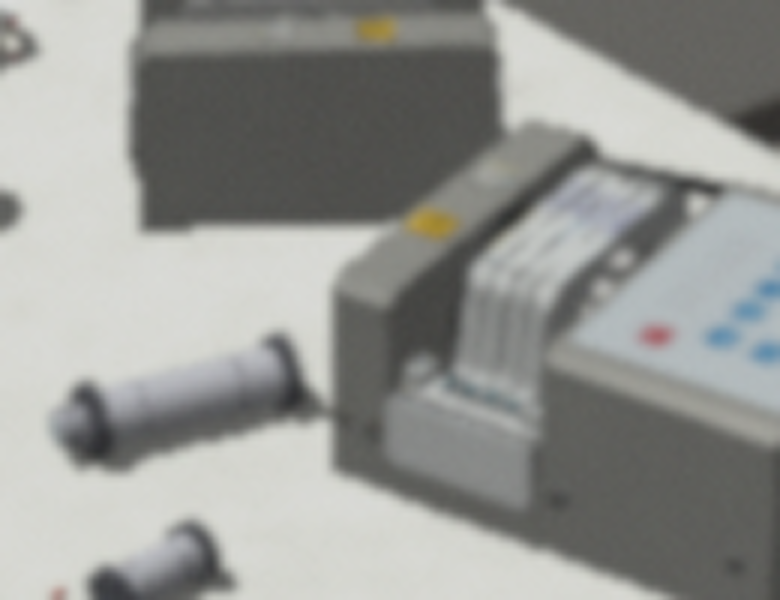

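```bash
python3 - <<'E'
from h import *
def tri(ut,us):
    r=lambda X:np.concatenate([proj('top',[X])[0]-ut,proj('side',[X])[0]-us])
    s=least_squares(r,[.6,-.1,.05]);return s.x.round(4),s.fun.round(2)
print(tri([279.5,194.],[276,197.5]))
# second corner near robot
print(tri([240+247/4,140+485/4],[220+590/6,150+140/6]))
t=np.array([.6047,-.1518]);
# tube: refit endpoints by axis points: nose center / tail in top
tt=([(66.5,10,18),(66.5,-10,18),(52.5,18,25),(52.5,-18,25),(-52.5,-18,25),(-52.5,18,25),(0,14,18),(0,-14,18)],
 uz([(280,88),(352,100),(248,122),(368,145),(290,495),(165,480),(217,310),(317,330)],280,160,10))
ts=([(-52.5,-7.5,36),(52.5,7.5,36),(66.5,0,28)],uz([(560,118),(180,225),(118,270)],220,195,12))
for o in ([('top',*tt)],[('side',*ts)],[('top',*tt),('side',*ts)]):
    q,r=fit(o,[.6,-.1,-.2]);print('lt',q.round(4)); print(r.reshape(-1,2).round(1).tolist())
E
```

```text
(array([ 0.5758, -0.0733,  0.1057]), array([-0.31,  0.35, -0.47, -0.08]))
(array([ 0.3941, -0.1243,  0.0936]), array([-2.52,  2.6 , -4.06, -0.51]))
lt [ 0.6042 -0.1511 -0.2271]
[[0.1, -0.0], [-0.2, 0.3], [-0.3, -0.1], [0.1, 0.4], [0.2, 0.8], [0.1, -0.5], [0.1, -0.4], [-0.2, -0.3]]
lt [ 0.6009 -0.1575 -0.2445]
[[0.8, -1.0], [-0.2, 1.4], [-0.5, -0.2]]
lt [ 0.6042 -0.1515 -0.2287]
[[0.3, -0.0], [-0.1, 0.3], [-0.1, -0.1], [0.3, 0.4], [0.3, 0.8], [0.3, -0.5], [0.3, -0.4], [-0.0, -0.3], [1.0, 0.1], [0.2, 2.8], [-0.1, 1.3]]
```

>>> arm_command(increments=[0, 0, 0, -1.7, 0, -1.8, 0.3, 0, 0, 0, -3.4, 0, -3.7, 0.3, 0, 0, 0, -3.4, 0, -3.7, 0.3, 0, 0, 0, -3.4, 0, -3.7, 0.3, 0, 0, 0, -3.4, 0, -3.7, 0.3, 0, 0, 0, -3.4, 0, -3.7, 0.3, 0, 0, 0, -3.4, 0, -3.7, 0.3, 0, 0, 0, -3.4, 0, -3.7, 0.3], grip_force=60)

```text
clock: 1.1
position: [0.3478, 0.2386, 0.4047]
ee_rot: [-0.558, 0.559, 0.433, -0.433]
contact_force: [0.8, 0.9, 0.0]
width: 0.0597
```

>>> arm_command(increments=[0, 0, 0, -3.4, 0, -3.7, 0.3, 0, 0, 0, -3.4, 0, -3.7, 0.3, 0, 0, 0, -3.4, 0, -3.7, 0.3, 0, 0, 0, -3.4, 0, -3.7, 0.3, 0, 0, 0, -3.4, 0, -3.7, 0.3, 0, 0, 0, -3.4, 0, -3.7, 0.3, 0, 0, 0, -3.4, 0, -3.7, 0.3, 0, 0, 0, -3.4, 0, -3.7, 0.3])

```text
clock: 2.1
position: [0.5665, -0.098, 0.4046]
ee_rot: [0.559, -0.559, -0.433, 0.434]
contact_force: [0.2, -1.0, -0.7]
width: 0.0598
```

>>> arm_command(increments=[0, 0.1, 0, 0, 0, 0, 0.3, 0, 0.18, 0, 0, 0, 0, 0.3, 0, 0.18, 0, 0, 0, 0, 0.3, 0, 0.18, 0, 0, 0, 0, 0.3, 0, 0.18, 0, 0, 0, 0, 0.3, 0, 0.18, 0, 0, 0, 0, 0.3, 0, 0.18, 0, 0, 0, 0, 0.3, 0, 0.18, 0, 0, 0, 0, 0.3])

```text
clock: 3.1
position: [0.5658, -0.0965, 0.4045]
ee_rot: [-0.707, 0.707, -0.017, 0.016]
contact_force: [-0.6, -0.2, 0.7]
width: 0.0597
```

>>> arm_command(increments=[0, 0.18, 0, 0, 0, 0, 0.3, 0, 0.18, 0, 0, 0, 0, 0.3, 0, 0.18, 0, 0, 0, 0, 0.3, 0, 0.18, 0, 0, 0, 0, 0.3, 0, 0.18, 0, 0, 0, 0, 0.3, 0, 0.18, 0, 0, 0, 0, 0.3, 0, 0.18, 0, 0, 0, 0, 0.3, 0, 0.18, 0, 0, 0, 0, 0.3])

```text
clock: 4.1
position: [0.5658, -0.0965, 0.4045]
ee_rot: [-0.52, 0.521, -0.479, 0.478]
contact_force: [1.0, -0.1, 0.7]
width: 0.0598
```

```bash
cat > m.py <<'E'
import sys,numpy as np
from rig import manip
from scipy.spatial.transform import Rotation as R
def st():
    s=manip.get_state(); q=s['ee_rot']; return s,R.from_quat([q[1],q[2],q[3],q[0]])
def need(x,y,z,psi):
    s,r=st(); c,sn=np.cos(psi),np.sin(psi)
    D=np.array([[c,0,-sn],[sn,0,c],[0,-1,0]]).T  # cols x,y,z set below
    D=np.c_[[c,sn,0],[0,0,-1],[-sn,c,0]]
    rv=(r.inv()*R.from_matrix(D)).as_rotvec()
    d=D.T@(np.array([x,y,z+.155])-s['position'])*100
    print('turn',rv.round(4),'shift after turn cm',d.round(3),'psi now',np.arctan2(r.as_matrix()[1,0],r.as_matrix()[0,0]).round(4),'q',s['qpos'].round(2),'F',s['contact_force'].round(1),'M',s['moment'].round(2),'w',s['width'],'t',s['clock'])
if __name__=='__main__': need(*map(float,sys.argv[1:]))
E
python3 m.py .608 -.1523 .12 -1.799
```

```text
turn [1.400e-03 3.125e-01 3.000e-04] shift after turn cm [ 4.48  12.949  5.376] psi now -1.4865 q [-0.29  0.27  1.51 -0.    1.36  1.2 ] F [ 1.  -0.1  0.7] M [0.   0.05 0.07] w 0.059811478634047205 t 4.1
```

>>> arm_command(increments=[0, 0.156, 0, 0, 0, 0, 0.3, 0, 0.156, 0, 0, 0, 0, 0.3, 0, 0, 0, 1.2, 1.5, 1.4, 0.3, 0, 0, 0, 1.2, 2.5, 1.4, 0.3, 0, 0, 0, 1.2, 3, 1.4, 0.3, 0, 0, 0, 0.88, 3, 1.18, 0.3, 0, 0, 0, 0, 2, 0, 0.3, 0, 0, 0, 0, 1, 0, 0.3])

```text
clock: 5.1
position: [0.609, -0.1524, 0.272]
ee_rot: [0.441, -0.443, 0.553, -0.551]
contact_force: [-0.5, 0.1, 0.0]
width: 0.0596
```

```bash
python3 m.py .608 -.1523 .06 -1.799; python3 - <<'E'
from rig import vision
import cv2
a=vision.get_image('top');b=vision.get_image('side')
cv2.imwrite('pics/p1.png',cv2.resize(a[130:250,250:370],None,fx=5,fy=5,interpolation=cv2.INTER_CUBIC)[:,:,::-1])
cv2.imwrite('pics/p2.png',cv2.resize(b[130:240,190:320],None,fx=5,fy=5,interpolation=cv2.INTER_CUBIC)[:,:,::-1])
E
```

```text
turn [ 0.0038  0.0081 -0.0001] shift after turn cm [ 0.011  5.698 -0.105] psi now -1.7909 q [-0.36  0.45  1.58 -0.    1.12  1.44] F [-0.5  0.1  0. ] M [-0.05  0.03  0.04] w 0.05959920893296309 t 5.1
```

View pics/p1.png

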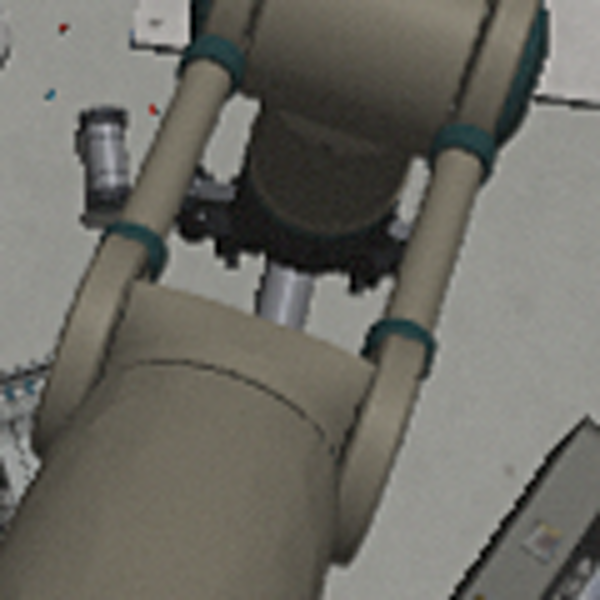

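View pics/p2.png

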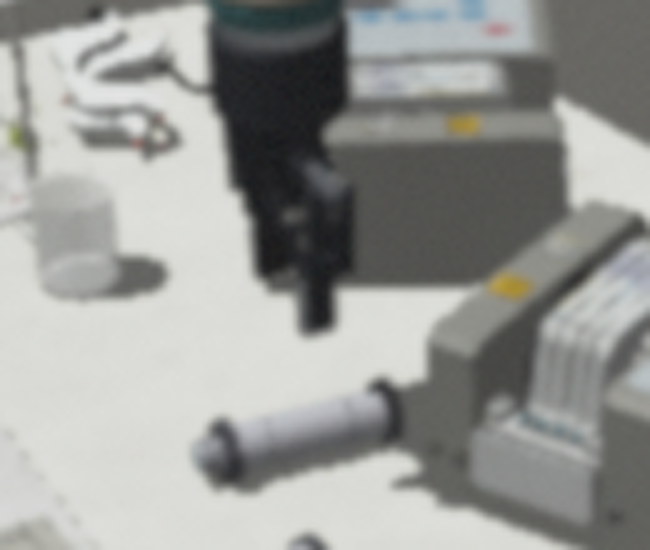

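>>> arm_command(increments=[0, 0.008, 0, 0, 1, -0.1, 0.3, 0, 0, 0, 0, 1.5, 0, 0.3, 0, 0, 0, 0, 2, 0, 0.3, 0, 0, 0, 0, 2, 0, 0.3, 0, 0, 0, 0, 1.2, 0, 0.3, 0, 0, 0, 0, 0.8, 0, 0.3, 0, 0, 0, 0, 0.4, 0, 0.3, 0, 0, 0, 0, 0, 0, 0.3])

```text
clock: 6.2
position: [0.6088, -0.151, 0.1858]
ee_rot: [-0.44, 0.439, -0.554, 0.554]
contact_force: [-0.1, 0.2, -0.0]
width: 0.0595
```

```bash
python3 m.py .608 -.1523 .021 -1.799; python3 - <<'E'
from rig import vision
import cv2
b=vision.get_image('side')
cv2.imwrite('pics/p3.png',cv2.resize(b[130:240,190:320],None,fx=5,fy=5,interpolation=cv2.INTER_CUBIC)[:,:,::-1])
E
```

```text
turn [-0.0004 -0.0009 -0.0001] shift after turn cm [ 0.146  0.982 -0.048] psi now -1.7999 q [-0.35  0.54  1.68  0.    0.93  1.45] F [-0.1  0.2 -0. ] M [-0.03  0.03  0.01] w 0.059470983856528194 t 6.2
```

View pics/p3.png

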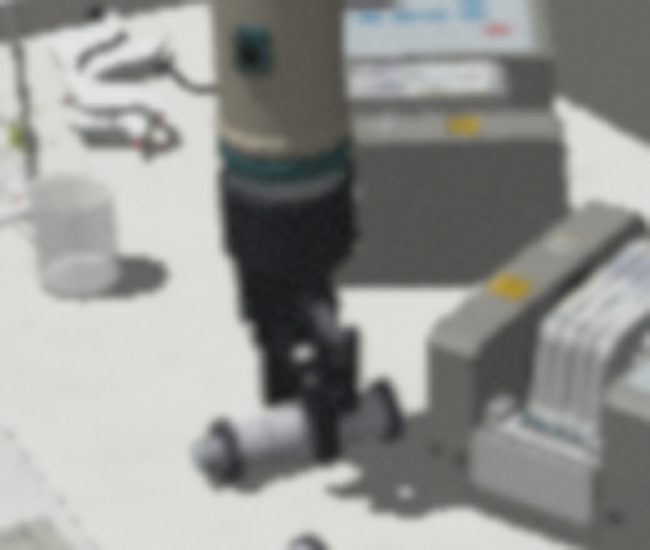

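>>> arm_command(increments=[0, 0, 0, 0.1, 0.5, -0.05, 0.3, 0, 0, 0, 0, 0.4, 0, 0.3, 0, 0, 0, 0, 0, 0, 0.3, 0, 0, 0, 0, 0, 0, 1, 0, 0, 0, 0, 0, 0, 1, 0, 0, 0, 0, 0, 0, 1, 0, 0, 0, 0, 0, 0, 1, 0, 0, 0, 0, 0, 0, 1])

```text
clock: 7.25
position: [0.6081, -0.1519, 0.177]
ee_rot: [-0.44, 0.439, -0.554, 0.554]
contact_force: [-0.7, 0.0, 2.4]
width: 0.0261
```

```bash
python3 m.py .608 -.1523 .021 -1.799
```

```text
turn [-0.0007 -0.001  -0.0001] shift after turn cm [ 0.045  0.105 -0.003] psi now -1.8 q [-0.36  0.55  1.69  0.    0.91  1.44] F [-0.7  0.   2.4] M [ 0.03  0.05 -0.07] w 0.026107449591954067 t 7.25
```

>>> arm_command(increments=[0, 0, 0, 0, 0, 0, 1, 0, 0, 0, 0, 0, 0, 1], grip_force=80)

```text
clock: 7.5
position: [0.6081, -0.1519, 0.1771]
ee_rot: [-0.44, 0.439, -0.554, 0.554]
contact_force: [-0.6, 0.7, 5.7]
width: 0.0256
```

```bash
python3 m.py .608 -.1523 .021 -1.799;  python3 - <<'E'
from rig import vision
import cv2
b=vision.get_image('side')
cv2.imwrite('pics/p4.png',cv2.resize(b[165:240,210:310],None,fx=8,fy=8,interpolation=cv2.INTER_CUBIC)[:,:,::-1])
E
```

```text
turn [-0.0008 -0.001  -0.    ] shift after turn cm [ 0.045  0.111 -0.003] psi now -1.8 q [-0.36  0.55  1.69  0.    0.91  1.44] F [-0.6  0.7  5.7] M [0.05 0.06 0.01] w 0.025610738599656964 t 7.5
```

View pics/p4.png

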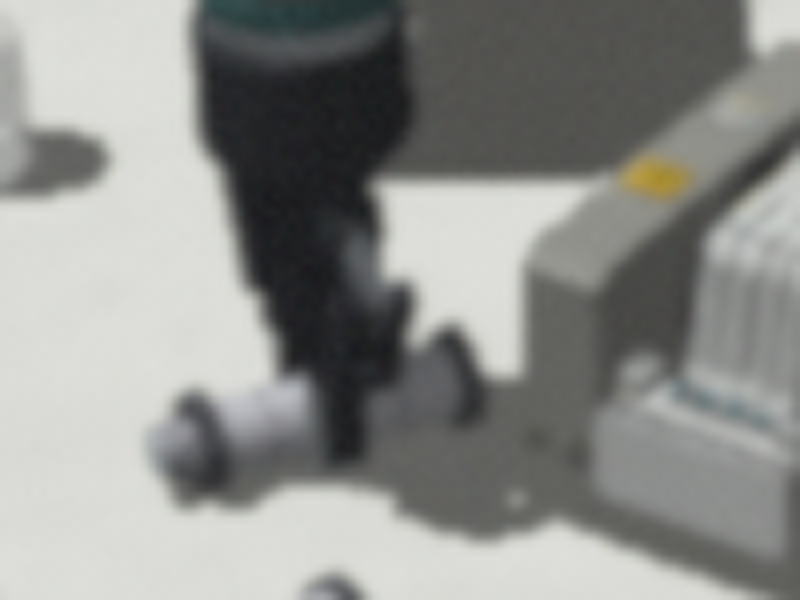

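>>> arm_command(increments=[0, 0, 0, 0, -0.3, 0, 1, 0, 0, 0, 0, -0.7, 0, 1, 0, 0, 0, 0, -1, 0, 1, 0, 0, 0, 0, -1.5, 0, 1, 0, 0, 0, 0, -2, 0, 1, 0, 0, 0, 0, -2, 0, 1, 0, 0, 0, 0, -1.5, 0, 1, 0, 0, 0, 0, -1, 0, 1])

```text
clock: 8.55
position: [0.608, -0.1518, 0.2781]
ee_rot: [-0.44, 0.439, -0.553, 0.554]
contact_force: [-0.7, 0.2, -0.2]
width: 0.0255
```

```bash
python3 m.py .608 -.1523 .14 -1.799;  python3 - <<'E'
from rig import vision
import cv2
b=vision.get_image('side')
cv2.imwrite('pics/p5.png',cv2.resize(b[145:225,210:310],None,fx=8,fy=8,interpolation=cv2.INTER_CUBIC)[:,:,::-1])
E
```

```text
turn [-0.0014 -0.001   0.0001] shift after turn cm [ 0.046 -1.69   0.006] psi now -1.8 q [-0.36  0.44  1.58  0.    1.12  1.44] F [-0.7  0.2 -0.2] M [ 0.02 -0.03 -0.01] w 0.025544442880632415 t 8.55
```

View pics/p5.png

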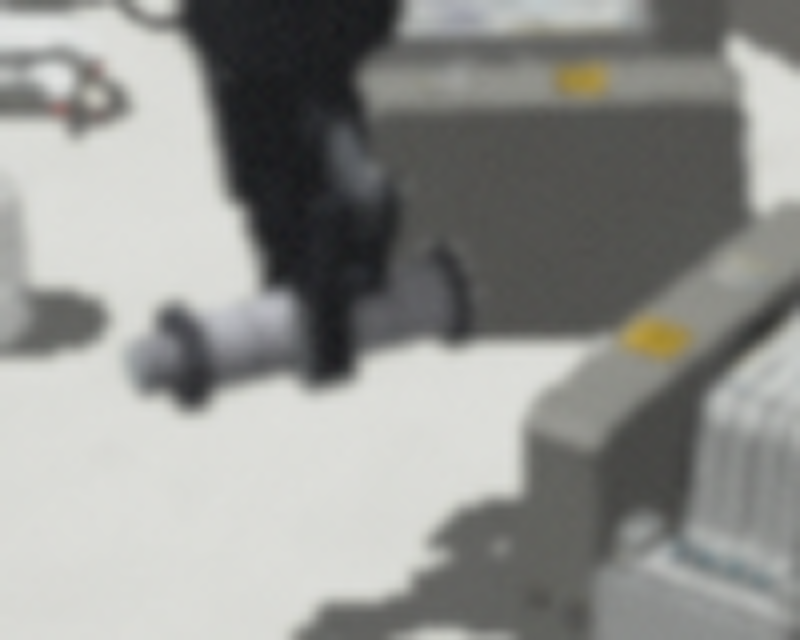

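>>> arm_command(increments=[0, -0.05, 0, 0, -1.5, 0, 1, 0, -0.12, 0, 0, -2, 0, 1, 0, -0.17, 0, 0, -2, 0, 1, 0, -0.18, 0, 0, -1, 0, 1, 0, -0.18, 0, 0, 0, 0, 1, 0, -0.18, 0, 0, 0, 0, 1, 0, -0.18, 0, 0, 0, 0, 1, 0, -0.18, 0, 0, 0, 0, 1])

```text
clock: 9.6
position: [0.6078, -0.1518, 0.341]
ee_rot: [0.68, -0.68, 0.194, -0.193]
contact_force: [0.1, -0.0, -0.8]
width: 0.026
```

>>> arm_command(increments=[0, -0.18, 0, 0, 0, 0, 1, 0, -0.18, 0, 0, 0, 0, 1, 0, -0.18, 0, 0, 0, 0, 1, 0, -0.16, 0, 0, 0, 0, 1, 0, -0.12, 0, 0, 0, 0, 1, 0, 0, 0, 0, 0, 0, 1, 0, 0, 0, 0.8, 0, 2, 1, 0, 0, 0, 1.5, 0, 3.5, 1])

```text
clock: 10.6
position: [0.6161, -0.0921, 0.3415]
ee_rot: [0.702, -0.701, -0.09, 0.09]
contact_force: [0.3, 0.7, -1.9]
width: 0.0258
```

```bash
python3 m.py .650 .1599 .13 .266
```

```text
turn [-0.0006 -0.0095 -0.    ] shift after turn cm [ 9.896  5.646 23.422] psi now 0.2565 q [-0.26  0.39  1.5   0.    1.26 -0.52] F [ 0.3  0.7 -1.9] M [ 0.01 -0.04  0.01] w 0.025795649587917437 t 10.6
```

>>> arm_command(increments=[0, -0.009, 0, 1.7, 0, 4, 1, 0, 0, 0, 1.7, 0, 4, 1, 0, 0, 0, 1.7, 0, 4, 1, 0, 0, 0, 1.7, 0, 4, 1, 0, 0, 0, 1.6, 0, 3.9, 1, 0, 0, 0, 1, 0, 2.3, 1, 0, 0, 0, 0.4, 1, 1, 1, 0, 0, 0, 0, 1.5, 0, 1])

```text
clock: 11.6
position: [0.6492, 0.157, 0.3159]
ee_rot: [-0.7, 0.701, 0.095, -0.095]
contact_force: [-0.5, -0.8, -1.4]
width: 0.0257
```

>>> arm_command(increments=[0, 0, 0, 0, 1.5, 0, 1, 0, 0, 0, 0, 1, 0, 1, 0, 0, 0, 0, 0.5, 0, 1, 0, 0, 0, 0, 0, 0, 1])

```text
clock: 12.1
position: [0.6493, 0.1564, 0.2863]
ee_rot: [0.701, -0.701, -0.094, 0.095]
contact_force: [-0.1, 0.1, -1.5]
width: 0.0254
```

```bash
python3 m.py .650 .1599 .13 .266;  python3 - <<'E'
from rig import vision
import cv2
b=vision.get_image('side');a=vision.get_image('top')
cv2.imwrite('pics/s6.png',b[:,:,::-1]);cv2.imwrite('pics/t6.png',a[:,:,::-1])
cv2.imwrite('pics/p6.png',cv2.resize(b[215:315,265:365],None,fx=6,fy=6,interpolation=cv2.INTER_CUBIC)[:,:,::-1])
cv2.imwrite('pics/p7.png',cv2.resize(a[120:220,130:240],None,fx=6,fy=6,interpolation=cv2.INTER_CUBIC)[:,:,::-1])
E
```

```text
turn [-0.0001  0.0023 -0.0005] shift after turn cm [0.158 0.133 0.319] psi now 0.2683 q [ 0.13  0.49  1.47  0.    1.19 -0.14] F [-0.1  0.1 -1.5] M [-0.03 -0.08 -0.  ] w 0.025445067417293514 t 12.1
```

View pics/p6.png

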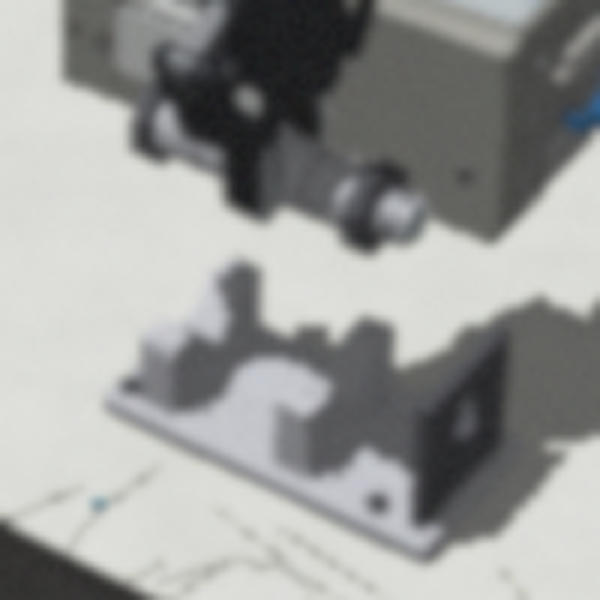

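View pics/p7.png

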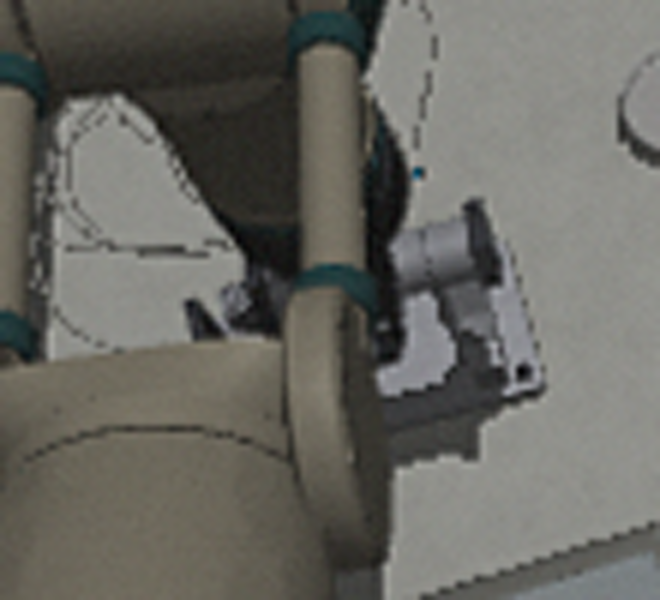

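```bash
cat > ov.py <<'E'
from h import *
def ring(x,r,n=8): return [(x,r/np.cos(np.pi/n)*np.cos(a),r/np.cos(np.pi/n)*np.sin(a)) for a in np.pi/n+np.arange(n+1)*2*np.pi/n]
T=[ring(52.5,18),ring(44.5,18),ring(-52.5,18),ring(-44.5,18),ring(66.5,10,32),ring(52.5,10,32),ring(44.5,14,32),ring(-44.5,14,32)]
B=[[(-55,-38,10),(97,-38,10),(97,38,10),(-55,38,10),(-55,-38,10)],[(91,-30,10),(91,-30,69),(91,30,69),(91,30,10)]]
for x in(-40,-24,24,40): B.append([(x,-32,10),(x,-32,44),(x,-17.5,44),(x,0,26),(x,17.5,44),(x,32,44),(x,32,10)])
def draw(fn,out,n,box,s,items):
    im=cv2.imread(fn);x0,y0,w,h=box
    o=cv2.resize(im[y0:y0+h,x0:x0+w],None,fx=s,fy=s,interpolation=cv2.INTER_CUBIC)
    for q,S,dz,col in items:
        for a in S:
            u=(proj(n,pose(q,np.array(a)+[0,0,dz]))-[x0,y0]+.5)*s-.5
            cv2.polylines(o,[np.round(u).astype(int)],False,col,1)
    cv2.imwrite(out,o)
E
python3 - <<'E'
from ov import *
qv=[.6512,.1561,1.837]
g=np.array([.6493,.1564]); yaw=.2683+np.pi/2; q=[*(g-.0039*np.array([np.cos(yaw),np.sin(yaw)])),yaw]; print(q)
it=[(qv,B,0,(0,0,255)),(q,T,127.3,(0,255,0))]
draw('pics/s6.png','pics/o6.png','side',(265,215,100,100),7,it)
draw('pics/t6.png','pics/o7.png','top',(130,120,110,100),7,it)
E
```

```text
[np.float64(0.6503338613019566), np.float64(0.15263953050692916), 1.8390963267948965]
```

View pics/o6.png

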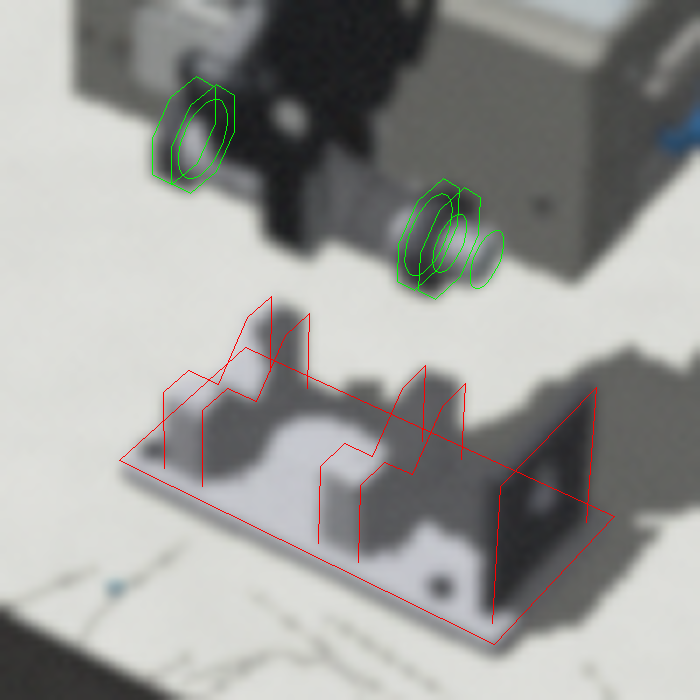

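View pics/o7.png

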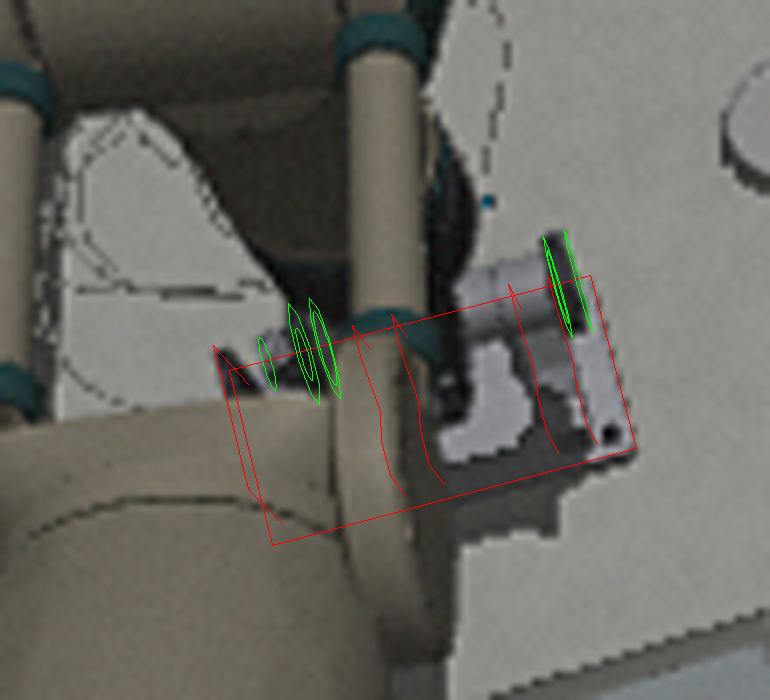

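```bash
python3 - <<'E'
from ov import *
qv=[.6512,.1561,1.837]
draw('pics/top0.png','pics/o8.png','top',(175,152,52,40),15,[(qv,B,0,(0,0,255))])
draw('pics/top0.png','pics/o9.png','top',(175,152,52,40),15,[])
draw('pics/side0.png','pics/o10.png','side',(285,255,52,42),15,[(qv,B,0,(0,0,255))])
E
```

```text
(no output)
```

View pics/o8.png

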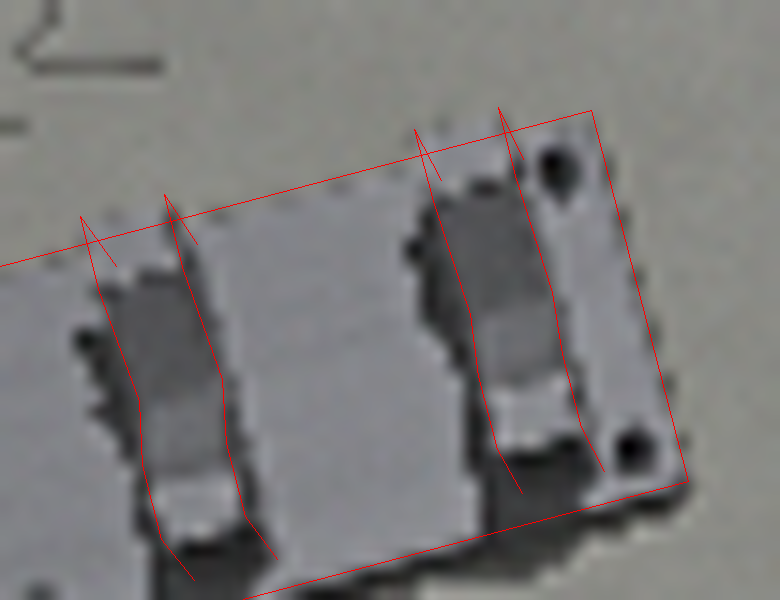

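View pics/o9.png

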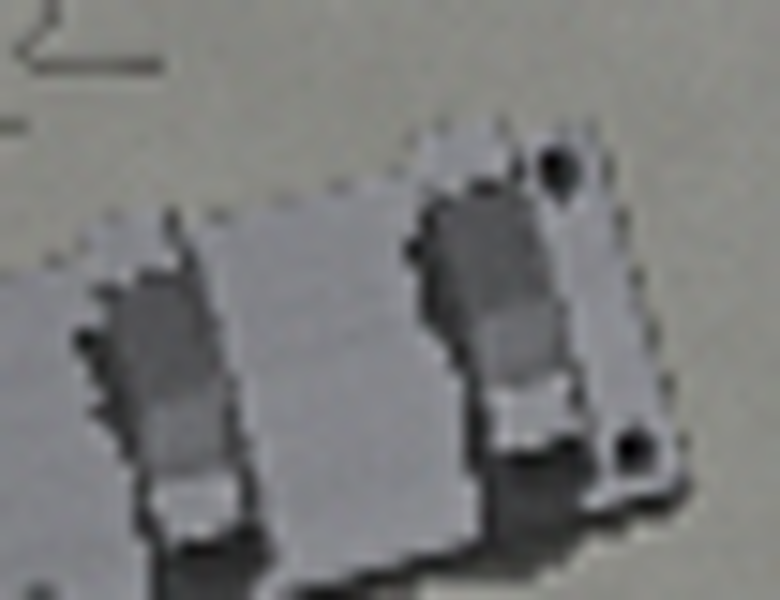

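View pics/o10.png

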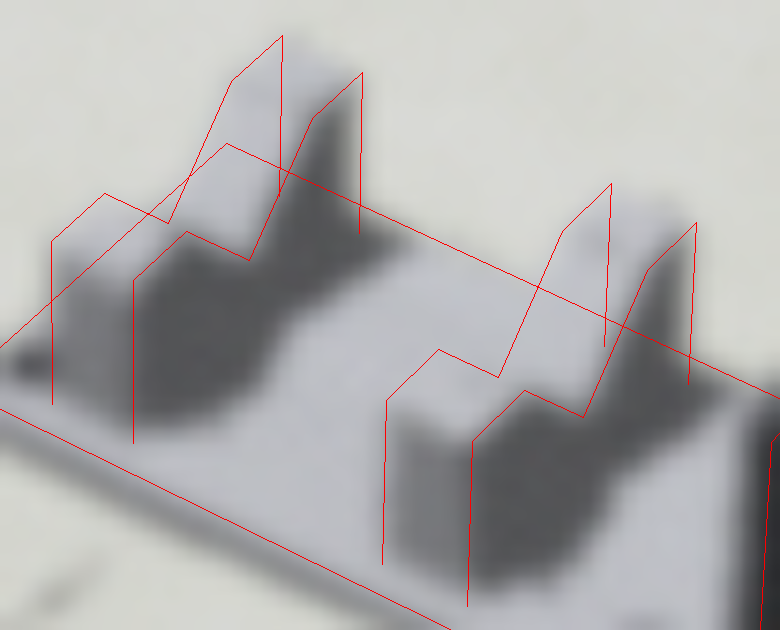

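```bash
python3 m.py .6497 .159 .062 .263
```

```text
turn [0.0001 0.0057 0.001 ] shift after turn cm [0.077 7.019 0.217] psi now 0.2687 q [ 0.13  0.49  1.46  0.    1.19 -0.14] F [-0.3 -0.6 -2.2] M [ 0.02 -0.07  0.03] w 0.02583107256995465 t 12.2
```

>>> arm_command(increments=[0, 0.005, 0.001, 0.08, 0.5, 0.22, 1, 0, 0, 0, 0, 1, 0, 1, 0, 0, 0, 0, 1.5, 0, 1, 0, 0, 0, 0, 1.5, 0, 1, 0, 0, 0, 0, 1.2, 0, 1, 0, 0, 0, 0, 0.8, 0, 1, 0, 0, 0, 0, 0.4, 0, 1, 0, 0, 0, 0, 0, 0, 1])

```text
clock: 13.2
position: [0.6495, 0.1592, 0.2176]
ee_rot: [-0.701, 0.701, 0.093, -0.093]
contact_force: [0.7, -0.4, -0.7]
width: 0.0257
```

```bash
python3 m.py .6497 .159 .050 .263;  python3 - <<'E'
from rig import vision
import cv2
from ov import *
b=vision.get_image('side');a=vision.get_image('top')
cv2.imwrite('pics/s8.png',b[:,:,::-1]);cv2.imwrite('pics/t8.png',a[:,:,::-1])
from m import st
s,r=st(); R=r.as_matrix(); g=s['position']+.155*R[:,1]; yaw=np.arctan2(R[1,2],R[0,2]); 
q=[*(g[:2]-.0039*np.array([np.cos(yaw),np.sin(yaw)])),yaw]; print(g,q)
it=[([.6507,.1552,1.833],B,0,(0,0,255)),(q,T,g[2]*1000-4,(0,255,0))]
draw('pics/s8.png','pics/o11.png','side',(270,225,90,90),8,it)
draw('pics/s8.png','pics/o12.png','side',(270,225,90,90),8,[])
draw('pics/t8.png','pics/o13.png','top',(150,130,85,75),9,it)
E
```

```text
turn [-0.0001  0.001  -0.001 ] shift after turn cm [ 0.018  1.259 -0.025] psi now 0.264 q [ 0.14  0.55  1.54 -0.    1.05 -0.13] F [ 0.7 -0.4 -0.7] M [ 0.    0.01 -0.01] w 0.025664591050527576 t 13.2
[0.64963571 0.15924503 0.06318484] [np.float64(0.6506533040754984), np.float64(0.155480127230909), np.float64(1.8347737986107568)]
```

View pics/o11.png

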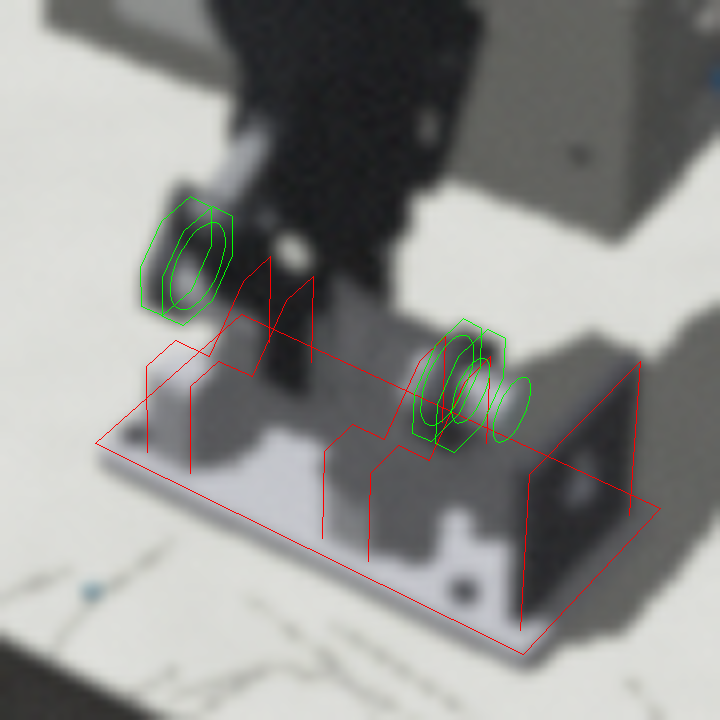

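View pics/o12.png

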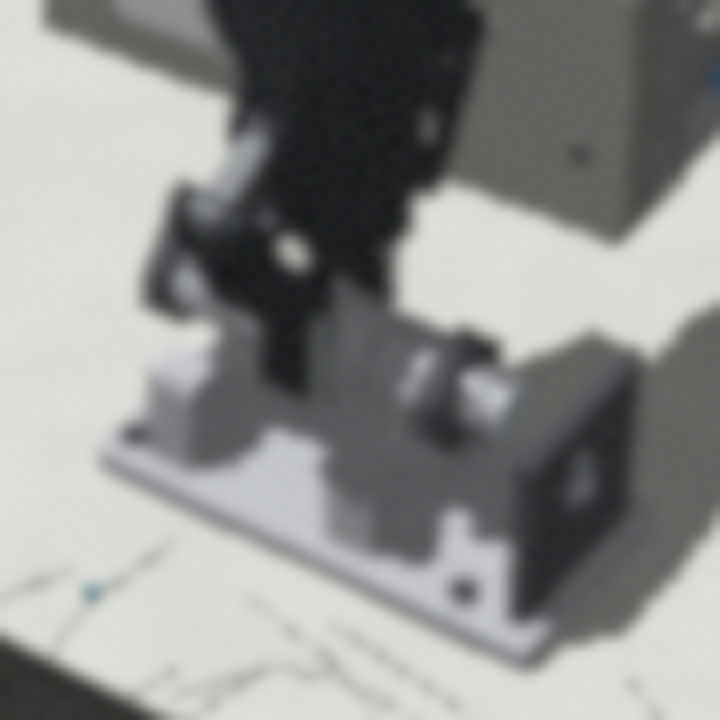

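View pics/o13.png

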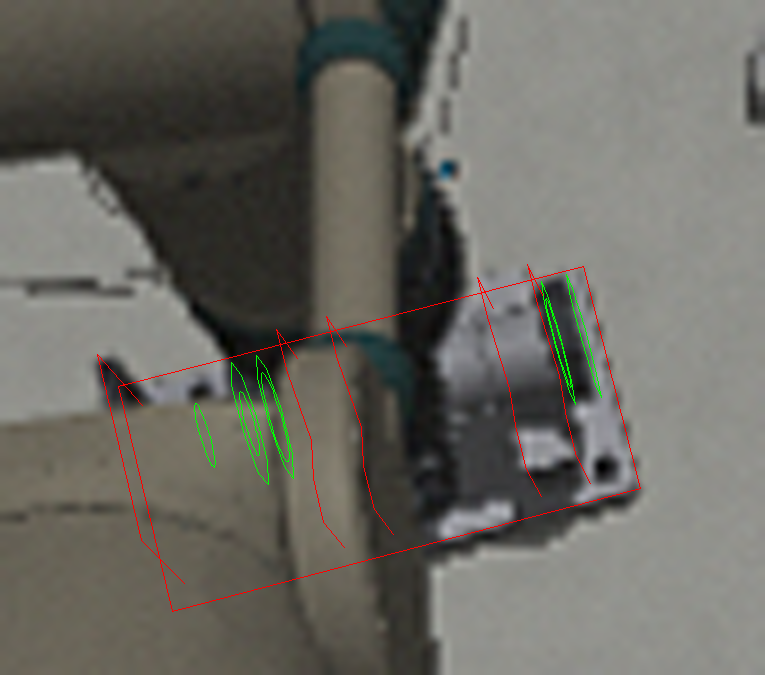

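>>> arm_command(increments=[0, 0, 0, 0, 0.2, 0, 1, 0, 0, 0, 0, 0.2, 0, 1, 0, 0, 0, 0, 0.2, 0, 1, 0, 0, 0, 0, 0.1, 0, 1, 0, 0, 0, 0, 0, 0, 1, 0, 0, 0, 0, 0, 0, 1])

```text
clock: 14.05
position: [0.6494, 0.1592, 0.2107]
ee_rot: [-0.701, 0.701, 0.093, -0.093]
contact_force: [0.7, 0.2, -0.5]
width: 0.0257
```

```bash
python3 m.py .6497 .159 .050 .263
```

```text
turn [-0.0001  0.001  -0.0008] shift after turn cm [ 0.021  0.575 -0.026] psi now 0.264 q [ 0.14  0.56  1.55 -0.    1.03 -0.13] F [ 0.7  0.2 -0.5] M [-0.03 -0.02 -0.06] w 0.0256814622315716 t 14.05
```

>>> arm_command(increments=[0, 0, 0, 0, 0.08, 0, 1, 0, 0, 0, 0, 0.08, 0, 1, 0, 0, 0, 0, 0, 0, 1])

```text
clock: 14.42
position: [0.6493, 0.1592, 0.209]
ee_rot: [-0.701, 0.701, 0.093, -0.093]
contact_force: [0.2, -0.1, -1.2]
width: 0.0255
```

>>> arm_command(increments=[0, 0, 0, 0, 0.05, 0, 1, 0, 0, 0, 0, 0.05, 0, 1, 0, 0, 0, 0, 0, 0, 1])

```text
clock: 14.8
position: [0.6493, 0.1592, 0.2081]
ee_rot: [-0.701, 0.701, 0.093, -0.093]
contact_force: [-0.0, 0.2, -1.3]
width: 0.0254
```

>>> arm_command(increments=[0, 0, 0, 0, 0.05, 0, 1, 0, 0, 0, 0, 0.05, 0, 1, 0, 0, 0, 0, 0, 0, 1])

```text
clock: 15.18
position: [0.6494, 0.1592, 0.2071]
ee_rot: [-0.701, 0.701, 0.093, -0.093]
contact_force: [-0.2, 0.3, -1.2]
width: 0.0255
```

>>> arm_command(increments=[0, 0, 0, 0, 0.05, 0, 1, 0, 0, 0, 0, 0.05, 0, 1, 0, 0, 0, 0, 0, 0, 1])

```text
clock: 15.55
position: [0.6493, 0.1592, 0.2061]
ee_rot: [-0.701, 0.701, 0.093, -0.093]
contact_force: [0.9, 0.5, -0.6]
width: 0.0257
```

>>> arm_command(increments=[0, 0, 0, 0, 0.05, 0, 1, 0, 0, 0, 0, 0, 0, 1])

```text
clock: 15.8
position: [0.6493, 0.1592, 0.2058]
ee_rot: [-0.701, 0.701, 0.093, -0.093]
contact_force: [-0.7, 0.7, 0.4]
width: 0.0256
```

>>> arm_command(increments=[0, 0, 0, 0, 0.05, 0, 1, 0, 0, 0, 0, 0, 0, 1])

```text
clock: 16.05
position: [0.6493, 0.1592, 0.2057]
ee_rot: [-0.701, 0.701, 0.093, -0.093]
contact_force: [-2.4, -0.8, 3.8]
width: 0.0258
```

>>> arm_command(increments=[0, 0, 0, -0.02, 0.03, 0, 1, 0, 0, 0, 0, 0, 0, 1, 0, 0, 0, 0, 0, 0, 1])

```text
clock: 16.42
position: [0.6492, 0.1592, 0.2056]
ee_rot: [-0.701, 0.701, 0.093, -0.093]
contact_force: [-2.2, -0.5, 5.8]
width: 0.0254
```

```bash
python3 m.py .6497 .159 .050 .263
```

```text
turn [ 0.0001  0.0013 -0.0002] shift after turn cm [ 0.041  0.063 -0.028] psi now 0.2643 q [ 0.14  0.57  1.56 -0.    1.02 -0.13] F [-2.2 -0.5  5.8] M [-0.05  0.37  0.07] w 0.025449204842082584 t 16.425
```

>>> arm_command(increments=[0, 0, 0, -0.03, 0.03, 0, 1, 0, 0, 0, 0, 0.02, 0, 1, 0, 0, 0, 0, 0, 0, 1])

```text
clock: 16.8
position: [0.6491, 0.1591, 0.2056]
ee_rot: [-0.701, 0.701, 0.093, -0.093]
contact_force: [-2.2, -0.7, 7.2]
width: 0.0259
```

```bash
python3 m.py .6497 .159 .050 .263
```

```text
turn [0.0002 0.0013 0.0006] shift after turn cm [ 0.053  0.057 -0.025] psi now 0.2643 q [ 0.14  0.57  1.56 -0.    1.02 -0.13] F [-2.2 -0.7  7.2] M [-0.07  0.43  0.08] w 0.025891702613896377 t 16.8
```

>>> arm_command(increments=[0, 0, 0, -0.03, 0.04, 0, 1, 0, 0, 0, -0.02, 0.03, 0, 1, 0, 0, 0, 0, 0, 0, 1])

```text
clock: 17.18
position: [0.6489, 0.1591, 0.2055]
ee_rot: [-0.701, 0.701, 0.094, -0.093]
contact_force: [-2.0, -1.2, 9.3]
width: 0.0255
```

```bash
python3 m.py .6497 .159 .050 .263
```

```text
turn [0.0003 0.0014 0.0019] shift after turn cm [ 0.075  0.054 -0.029] psi now 0.2644 q [ 0.14  0.56  1.56 -0.    1.02 -0.13] F [-2.  -1.2  9.3] M [-0.01  0.37  0.16] w 0.02554758383048419 t 17.175
```

>>> arm_command(increments=[0, 0, 0, -0.03, 0.04, 0, 1, 0, 0, 0, -0.03, 0.04, 0, 1, 0, 0, 0, 0, 0.03, 0, 1, 0, 0, 0, 0, 0, 0, 1, 0, 0, 0, 0, 0, 0, 1])

```text
clock: 17.8
position: [0.6487, 0.159, 0.2055]
ee_rot: [0.701, -0.701, -0.095, 0.092]
contact_force: [-1.6, 0.1, 13.4]
width: 0.0254
```

```bash
python3 m.py .6497 .159 .050 .263; python3 - <<'E'
from rig import vision
import cv2
from ov import *
from m import st
b=vision.get_image('side');a=vision.get_image('top')
cv2.imwrite('pics/s9.png',b[:,:,::-1]);cv2.imwrite('pics/t9.png',a[:,:,::-1])
s,r=st(); print(s['contact_force'],s['position'],s['width'])
draw('pics/s9.png','pics/o14.png','side',(270,225,90,90),8,[])
draw('pics/t9.png','pics/o15.png','top',(150,130,85,75),9,[])
E
```

```text
turn [0.0004 0.0015 0.0037] shift after turn cm [ 0.098  0.045 -0.03 ] psi now 0.2645 q [ 0.14  0.56  1.56  0.    1.01 -0.13] F [-1.6  0.1 13.4] M [0.06 0.44 0.22] w 0.025399041370151972 t 17.8
[-3.05085521  0.05138766 13.52364408] [0.64867711 0.15902466 0.20546612] 0.025902012755360936
```

View pics/o14.png

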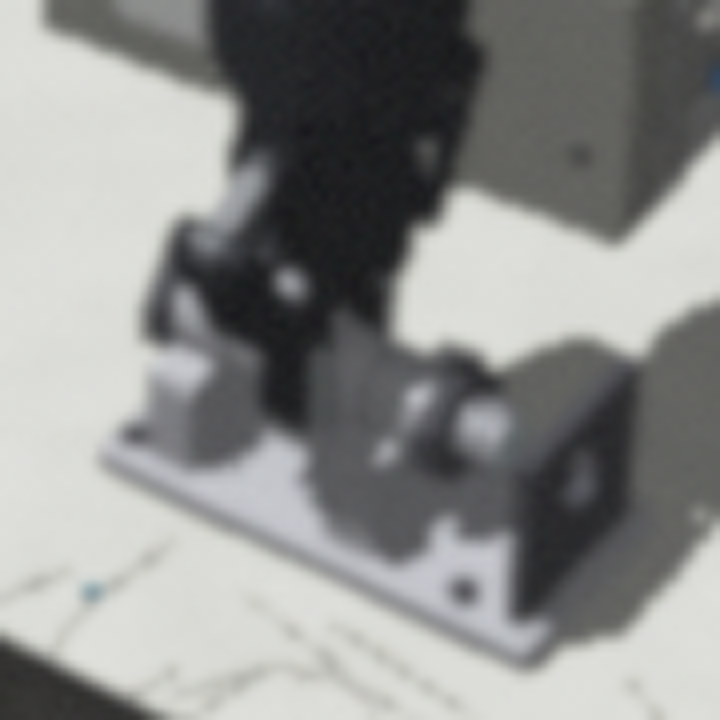

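View pics/o15.png

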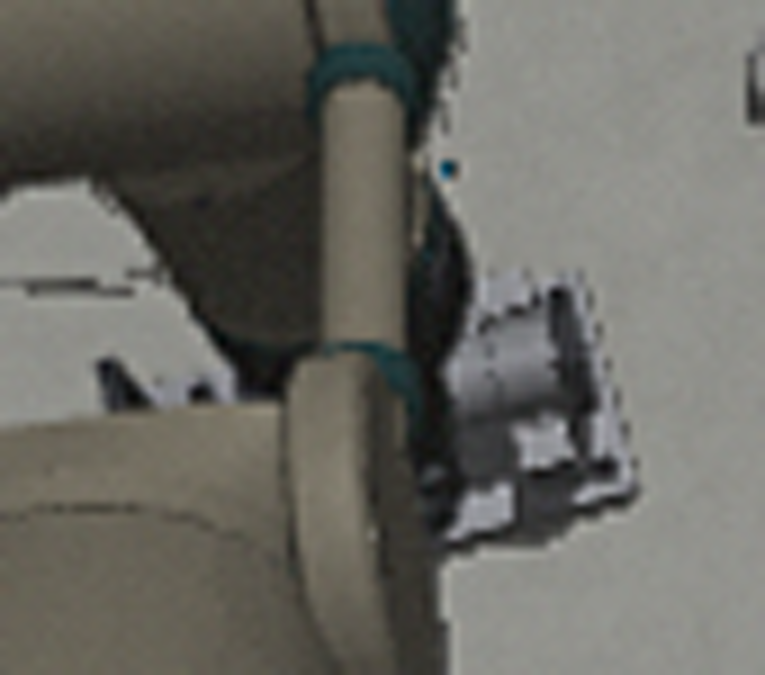

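>>> arm_command(increments=[0, 0, 0, -0.03, 0, 0, 1, 0, 0, 0, -0.03, 0, 0, 1, 0, 0, 0, -0.03, 0, 0, 1, 0, 0, 0, 0, 0, 0, 1, 0, 0, 0, 0, 0, 0, 1])

```text
clock: 18.52
position: [0.6484, 0.1589, 0.2055]
ee_rot: [0.701, -0.701, -0.095, 0.091]
contact_force: [-1.6, -0.4, 11.7]
width: 0.0258
```

```bash
python3 m.py .6497 .159 .050 .263
```

```text
turn [0.0005 0.0014 0.0055] shift after turn cm [ 0.13   0.049 -0.027] psi now 0.2644 q [ 0.14  0.56  1.56  0.    1.01 -0.13] F [-1.6 -0.4 11.7] M [0.1  0.17 0.22] w 0.025782223048830304 t 18.525
```

```bash
python3 - <<'E'
from ov import *
from m import st
s,r=st(); R=r.as_matrix(); g=s['position']+.155*R[:,1]; yaw=np.arctan2(R[1,2],R[0,2])
q=[*(g[:2]-.0039*np.array([np.cos(yaw),np.sin(yaw)])),yaw]; print(g,q)
it=[([.6507,.1552,1.833],B,0,(0,0,255)),(q,T,46,(0,255,0))]
draw('pics/s9.png','pics/o16.png','side',(270,225,90,90),8,it)
draw('pics/t9.png','pics/o17.png','top',(190,150,40,40),15,it)
for n in('side','top'):
    a=cv2.imread(f'pics/{n}0.png');b=cv2.imread('pics/%s9.png'%n[0])
    d=cv2.absdiff(a,b).max(2); cv2.imwrite(f'pics/d_{n}.png',d)
E
```

```text
[0.64921262 0.1590782  0.05048974] [np.float64(0.6502318041207307), np.float64(0.15531372493398146), np.float64(1.83519619609807)]
```

View pics/o16.png

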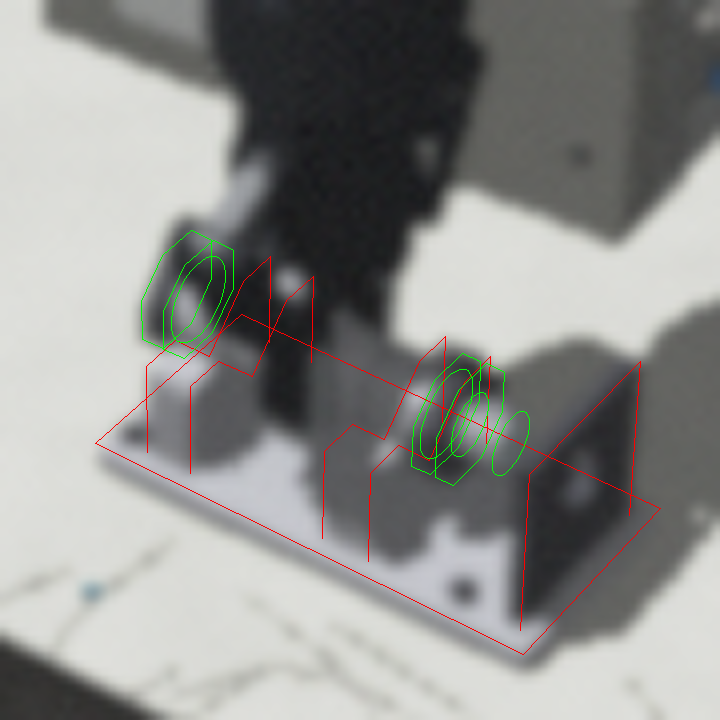

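View pics/o17.png

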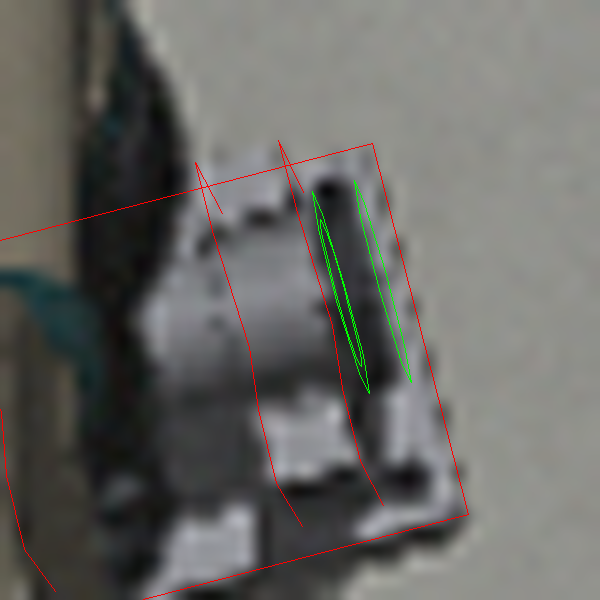

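View pics/s9.png

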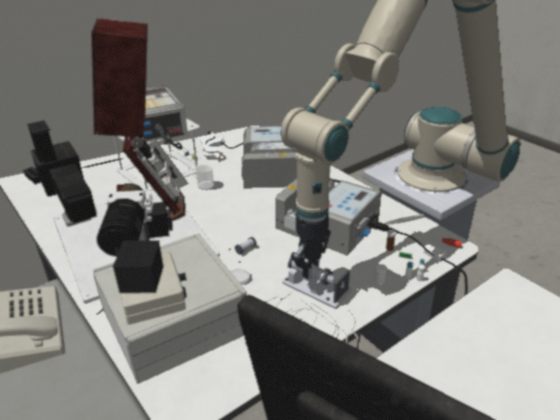

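>>> arm_command(increments=[0, 0, 0, 0, 0.03, 0, 1, 0, 0, 0, 0, 0, 0, 1, 0, 0, 0, 0, 0, 0, 1, 0, 0, 0, 0, 0, 0, 1])

```text
clock: 19.02
position: [0.6484, 0.1589, 0.2055]
ee_rot: [0.701, -0.701, -0.095, 0.091]
contact_force: [-0.9, 0.2, 14.1]
width: 0.0255
```

```bash
python3 m.py .6497 .159 .050 .263; python3 -c "
from rig import ticket; print(ticket.sign_off())"
```

```text
turn [0.0005 0.0014 0.0056] shift after turn cm [ 0.132  0.047 -0.028] psi now 0.2644 q [ 0.14  0.56  1.56  0.    1.01 -0.13] F [-0.9  0.2 14.1] M [0.14 0.23 0.2 ] w 0.02547049650288345 t 19.025
the job is handed in; nothing more can be done
None
```

I gripped the lens tube at mid-barrel, lifted it clear (axis about 0.12 m up, well over 0.07 m), and turned it so the nose faces the upright plate. I then lowered it into the V and handed the job in at 19.0 s, with the gripper still pressing at an 80 N grip setting.

**Last force check:** about 14 N upward on the tool and about 1 N sideways. I estimate roughly 10 N on each side of the V. That is worked out from the measured totals, neglecting friction, because the side forces cannot be read directly. The fingertip position stayed fixed when I nudged the arm sideways, which fits the tube bearing on both sides.

**Last position check:** the grasp point is 50.5 mm up, against the 50 mm expected for a seated tube. Along the V, I estimate the tube within about 2 mm of the seat. In the top picture the rear ring lies outside its notched end, and in the side picture the nose ring sits between its notched end and the plate.

**What disagreed:**
- The side camera shows the block about 1 pixel (2 to 3 mm) lower than my fitted model, while the top camera disagrees by about half a pixel. I centred the tube across the V by contact force instead.
- The gripper read 25.5 mm on the 28 mm barrel, and I could not explain the difference.

I saw no sign that the other things on the desk had moved, but I did not measure their positions.

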